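# Set the lab supply four clicks up and switch its output on

## Robot

A 6-joint arm with a two-finger parallel gripper is mounted at the origin on the work surface. World frame = base frame: x ahead of the robot, y to its left, z up, the work surface at z = 0. Lengths are in m, angles in rad, forces in N, time in s.
With the tool pointing down it reaches from about 0.35 to 0.775 m from the base axis. Payload 5.5 kg.
Tool frame: the origin (TCP) lies midway between the tips of the shut fingers; the grasp point (between the pads) lies 19 mm behind it (env.tcp_to_grasp is the distance from the TCP to the grasp point, in m); z points along the fingers, y is the direction in which the jaws open and shut (so a half turn about z gives the same grasp; the last joint's range is limited). The gripper opens to 85 mm and grips with 20 to 120 N. Pads are 22 mm wide; open, the fingers measure 114 mm over their backs; the gripper's body (76 mm by 85 mm) begins 54 mm behind the grasp point. The pads swing forward as they close: fully open they stand 13 mm farther back than shut.
Start: joints at [1.115, 0.313, 0.046, 1.304, 0, 1.431], TCP at [0.179, 0.547, 0.201] pointing down, gripper open.
Joint ranges: [-2.76, 2.76], [-0.86, 1.69], [-1.03, 1.26], [-2.2, 2.34], [-1.47, 1.5], [-3.14, 3.14]. Speed limits (rad/s): [2.57, 2.57, 3.14, 3.14, 3.14, 3.14].

## Interface

Orientations are given as a unit quaternion [w, x, y, z].
In Python, from workcell import get_state, viewer, hand_in, finder, env gives the robot as it stands.
- The arm moves only by the tool arm_command, never from a script. Its argument "motion" is a list of rows, each an object of numbers: "x", "y", "z": the shift along the tool's x, y, z in mm; "rx", "ry", "rz": the turn, a rotation vector about the tool's x, y, z in degrees; "hand": the closure, from -1 (fully open) to 1 (shut). A call has 1 to 10 rows; each row is the pose to reach, as a shift and turn from the pose commanded when the call began, along the tool's axes at that moment; what a row does not reach only later rows make up. A row lasts 1/8 s, in which the tool goes at most 62.5 mm and 10.7 degrees, less where a joint would pass 70% of its speed; a pose out of reach is approached as far as the arm can. A call with a gripper value outside its range is refused whole. The fingers move at their own pace and stop on an object; "force" is the grip in N (left out, the last holds). Time passes only in rows, so rows that repeat a pose let the fingers close. It gives the time, the measured TCP pose, the force and the opening at its end, in the units of the state.
- get_state(): the state, without advancing time (a new reading comes with each control period).
- viewer.read_camera(name): name is "side" or "top"; returns a dict with "image" (400x640x3 uint8, red, green, blue), "z_map" (400x640 float32, m along the optical axis (not along the pixel's ray), 0 where there is no reading), "intrinsics" (3x3 intrinsics, pixels), "rvec" (rotation vector, rad) and "tvec" (3), from world to camera coordinates, as OpenCV has them. Camera axes: x right, y down, z forward; pixel columns grow to the right and rows downward; lengths in m; the calibration is good to about 2 mm. A picture is of the moment at which its call begins.
- hand_in(): hands the job in, once; it reports no verdict.
Trained networks look in a picture, given as the dict that the camera call returned (one of the last four; its "shot" number tells which), for a name from the list of things; names that differ only in an ending like _2 or _b are one class to them, and where a whole thing is asked for, a point or a joint stands for the part that bears it (a point fixed in the world has none). Each returns a list of dicts, best first, with "score" (0 to 1); they miss things now and then, are a little off and sometimes report something else, mostly with a low value. They report only what shows in the picture. A call takes as long as a camera call. They do not tell look-alikes from the thing itself.
- finder.find_in(picture, query): "at" ([column, row] in pixels, amid what is visible of it).
- finder.masks_of(picture, query): "region" (400x640 bool, what is visible of it) and "at" ([column, row] in pixels, amid what is visible of it).
The state is a dict: "clock": time; "joint_pos": joint angles; "qvel": joint speeds; "tau": joint torques, N m; "tcp_pos": TCP position; "orientation": TCP orientation; "wrist_force": force on the tool from outside, world axes, zero at the start; "ft_torque": the same for the moment, N m; "finger_gap": finger opening in m.
Only numpy, scipy, OpenCV 4.12 (cv2) and the standard library are available. Lean on these libraries where they do the work, as an engineer would, in place of code of your own. Each camera call takes 0.05 s, during which the arm holds its last target.

## Task

On the blue low-voltage power supply, push the black click-stop dial round with a fingertip, clockwise seen from above, exactly four clicks up from where it stands and never on to a fifth, and leave it resting in that fourth click; then press the green button on the same supply fully down, and let it come up again. Push gently and do not grip or pinch the dial, and leave the white supply, the beaker, the bottle and the brass weight as they are.

Things in the scene. Friction and masses are not known exactly. Their poses are not given: they have to be found in the camera images.
- blue: the power supply to set: a fixed flat blue case 160 (x) x 200 (y) x 60 mm high with a grey top panel at 60 mm; origin at the centre of its underside, z up. Its place and yaw vary and it may be the left or the right one of two. On its top: the dial (axis at x -10, y +40 mm), the green button (x -10, y -62 mm), and at x +66, y -45 and -75 mm two socket posts 16 mm wide and 14 mm high. The two supplies do not move when pushed
- blue_dial_axis (a point): point on the dial's turning axis, 62 mm above the bench, at the underside of the dial; fixed to the case, axes as those of the case. The dial is a round plate of radius 30 mm and 8 mm thick (top 70 mm above the bench) carrying a straight upright black bar that runs across it through the axis: 68 mm long (34 mm each way), 12 mm wide, from 70 to 100 mm above the bench. Scale dots lie flat on the panel, 45 mm from the axis, one per click
- blue_pointer (a point): top of the pointer end of the bar (the end with the white line), 34 mm from the axis, 100 mm above the bench; turns with the dial, its x axis runs outwards along the bar. At the start it points 135 degrees counter-clockwise (from above) from the case's x axis
- blue_dial (a joint): angle of the blue supply's dial in rad: 0 at the start (its lower stop), growing clockwise seen from above up to 9 clicks (4.712). One click is 0.5236 rad (30 degrees): the dial is drawn into the nearest multiple of that and pushes back in between. The push back is strongest a quarter of the way to the next stop, about 0.11 to 0.17 N m (4 to 6 N at 28 mm from the axis); past the halfway point it jumps ahead by itself to the next stop. Four clicks are 2.094
- blue_button (a joint): travel of the blue supply's green button in m: 0 up, 0.006 fully down; sprung, fully down takes about 4 N
- blue_button_top (a point): centre of the top of the blue supply's green button (13 mm radius); it is pressed straight down and comes up again when let go
- white: the other supply, same size and make in a white case; not to be used. Origin at the centre of its underside
- white_dial (a joint): angle of the white supply's dial, rad, 0 at the start; leave it
- white_button (a joint): travel of the white supply's button, m, 0 up; leave it
- beaker: loose open glass beaker, 70 mm across, 85 mm high, between robot and supplies; origin at the centre of its underside, z up
- bottle: loose white plastic bottle with red cap, 60 mm across, 150 mm high, beyond the supplies; origin at the centre of its underside, z up
- weight: loose brass weight, 24 mm across, 31 mm high, standing on the blue supply near its far corner on the dial's side; origin at the centre of its underside, z up
Mind the look-alikes: they are no part of the job. There is more than one size of the weight; the job needs the smallest.

How it is judged:
By the outcome, as a careful person would: the job done as asked, in the order asked, and still so for the second after the job is handed in, with the robot touching nothing.
It also fails if it takes over 64 s, if anything falls off the work surface, if the arm or the gripper's body presses on something with over 40 N, if the wrist force passes 120 N, or if a joint passes its speed limit or range.

## Working session

There is one attempt and no reset: what is moved stays moved. The work goes in short steps, Python scripts to look and compute and a tool call to move; the robot and the scene stay as the last step left them, time stands still between calls to the robot, and variables do not carry over. Pictures are saved under pics/ and viewed, and the job is handed in when it is done.

Besides the shell and the picture viewer there is one more tool, called after "Emit:" as name([rows], argument=value, ...), one row to a line, values as JSON. arm_command: Moves the arm, as the interface text tells. Its arguments: {"type":"object","properties":{"motion":{"type":"array","items":{"type":"object","properties":{"x":{"type":"number"},"y":{"type":"number"},"z":{"type":"number"},"rx":{"type":"number"},"ry":{"type":"number"},"rz":{"type":"number"},"hand":{"type":"number"}}}},"force":{"type":"number"}},"required":["motion"]}

```bash
mkdir -p pics; ls; cat > h.py <<'E'
import numpy as np, cv2
from workcell import get_state, viewer, hand_in, finder, env
def cam(n):
    p=viewer.read_camera(n); R=cv2.Rodrigues(np.array(p["rvec"],float))[0]
    return p,R,np.array(p["tvec"],float).ravel(),np.array(p["intrinsics"],float)
def cloud(p,R,t,K):
    z=p["z_map"]; v,u=np.mgrid[:400,:640]
    c=np.stack([(u-K[0,2])/K[0,0]*z,(v-K[1,2])/K[1,1]*z,z],-1)
    return (c-t)@R
def proj(P,R,t,K):
    c=np.atleast_2d(P)@R.T+t; c=c@K.T; return c[:,:2]/c[:,2:]
def save(img,n): cv2.imwrite("pics/"+n,cv2.cvtColor(img,cv2.COLOR_RGB2BGR))
E
python3 - <<'E'
from h import *
for n in ["side","top"]:
    p,R,t,K=cam(n); save(p["image"],n+"0.png"); print(n,K[0,0],(-R.T@t).round(3))
    for q in ["blue","white","blue_dial","weight","beaker","bottle","blue_button_top","blue_pointer"]:
        print(q,[(np.round(d["at"]),round(d["score"],2)) for d in finder.find_in(p,q)])
s=get_state(); print(s)
E
```

```text
pics
side 426.4914570932351 [ 0.467 -0.662  0.465]
blue [(array([350., 280.]), 0.86)]
white [(array([299., 180.]), 0.83)]
blue_dial [(array([341., 232.]), 0.91), (array([222., 228.]), 0.37)]
weight [(array([386., 220.]), 0.72), (array([398., 206.]), 0.66), (array([442., 255.]), 0.62)]
beaker [(array([343., 236.]), 0.35), (array([339., 277.]), 0.21)]
bottle [(array([426., 212.]), 0.91), (array([341., 237.]), 0.63)]
blue_button_top [(array([339., 277.]), 0.64), (array([305., 178.]), 0.23)]
blue_pointer [(array([340., 236.]), 0.98)]
top 396.2499572950368 [0.417 0.025 0.972]
blue [(array([394., 205.]), 0.86)]
white [(array([267., 218.]), 0.82), (array([368., 165.]), 0.18)]
blue_dial [(array([379., 202.]), 0.85), (array([289., 216.]), 0.7)]
weight [(array([385., 138.]), 0.6), (array([370., 167.]), 0.53)]
beaker [(array([340., 286.]), 0.96)]
bottle [(array([353., 128.]), 0.79)]
blue_button_top [(array([422., 213.]), 0.65)]
blue_pointer [(array([354., 131.]), 0.72), (array([378., 202.]), 0.66)]
{'clock': 0.9, 'joint_pos': array([ 1.11537104e+00,  3.13216707e-01,  4.60637091e-02,  1.30357791e+00,
       -5.79238277e-06,  1.43117108e+00]), 'qvel': array([-0.00099117,  0.00116108,  0.00073541,  0.00186919, -0.00053253,
        0.00134267]), 'tau': array([ 1.53822853e-03, -4.80446541e+01,  2.98814696e+01,  4.39749135e-05,
       -2.23978573e-04, -6.18468007e-06]), 'tcp_pos': array([0.17862182, 0.5465882 , 0.2007988 ]), 'orientation': array([1.23584481e-05, 1.57244701e-01, 9.87559671e-01, 3.04251465e-05]), 'wrist_force': array([0.31013177, 0.36108487, 0.21231653]), 'ft_torque': array([-0.04500197,  0.04570048,  0.00545629]), 'finger_gap': 0.08561332674543298}
```

View pics/top0.png

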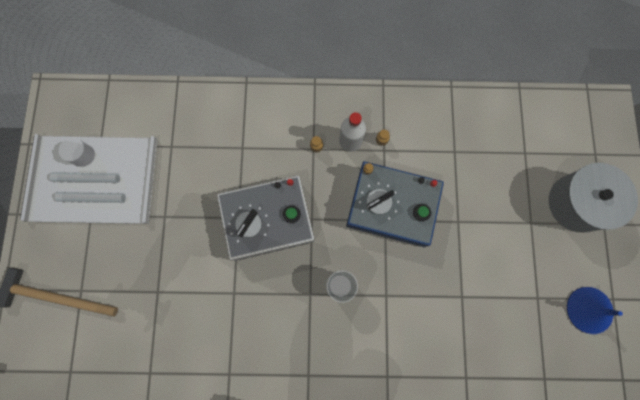

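View pics/side0.png

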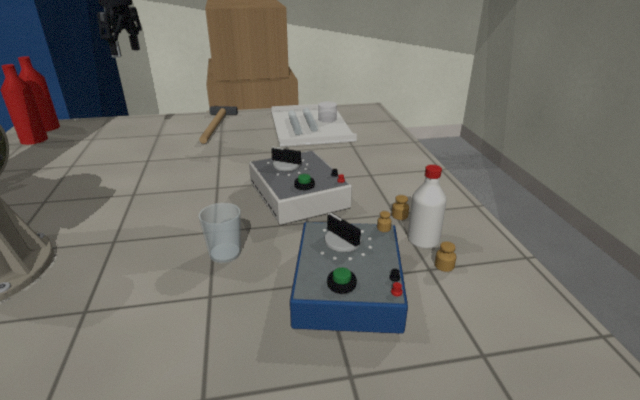

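The top view shows the blue supply on the right (395,204), its dial at (379,202), the green button at (422,213) and sockets at (421–434,182). The white one is at (267,218). There are three brass weights: (368,168) stands on the blue case, (385,138) and (316,143) stand on the bench. The one on the blue case fits the description, and none of them may be touched.

```bash
python3 - <<'E'
from h import *
p,R,t,K=cam("top"); W=cloud(p,R,t,K); im=p["image"]
m=finder.masks_of(p,"blue")[0]["region"]; m=np.array(m)
sel=m&(abs(W[...,2]-.06)<.006)
print("mask",m.sum(),sel.sum(),"panel z",np.median(W[sel][:,2]))
# region around, all pts z in .05-.068
box=np.zeros_like(m);box[155:255,340:450]=1
sel2=box&(W[...,2]>.050)&(W[...,2]<.067)
pts=W[sel2][:,:2].astype(np.float32)
r=cv2.minAreaRect(pts); print("rect",r)
hsv=cv2.cvtColor(im,cv2.COLOR_RGB2HSV)
def cen(mask,name):
    mask=mask&box; P=W[mask]; v,u=np.nonzero(mask); print(name,mask.sum(),u.mean().round(1),v.mean().round(1),np.median(P,0).round(4)); return np.median(P,0)
g=cen((hsv[...,0]>45)&(hsv[...,0]<80)&(hsv[...,1]>120)&(hsv[...,2]>50),"green")
b=cen((W[...,2]>.092)&(W[...,2]<.104),"bar")
bs=box&(W[...,2]>.088)&(W[...,2]<.106)
print("high pts",bs.sum(), W[bs].mean(0))
d=cen((W[...,2]>.066)&(W[...,2]<.075),"plate")
# solve pose from rect: both yaws
c=np.array(r[0]); 
crop=cv2.resize(im[150:260,335:455],None,fx=6,fy=5.4,interpolation=cv2.INTER_CUBIC); save(crop,"crop1.png")
p,R,t,K=cam("side"); save(cv2.resize(p["image"][180:340,270:470],None,fx=4,fy=3.75,interpolation=cv2.INTER_CUBIC),"crop2.png")
E
```

```text
mask 5844 4651 panel z 0.05889006546435006
rect ((0.6010230183601379, -0.15156888961791992), (0.2002345770597458, 0.16114677488803864), 76.30934143066406)
green 70 423.2 211.1 [ 0.5766 -0.2087  0.0806]
bar 163 380.7 197.9 [ 0.6008 -0.1095  0.0982]
high pts 200 [ 0.61098454 -0.10543448  0.09651315]
plate 535 395.1 201.9 [ 0.5931 -0.1235  0.0693]
```

View pics/crop1.png

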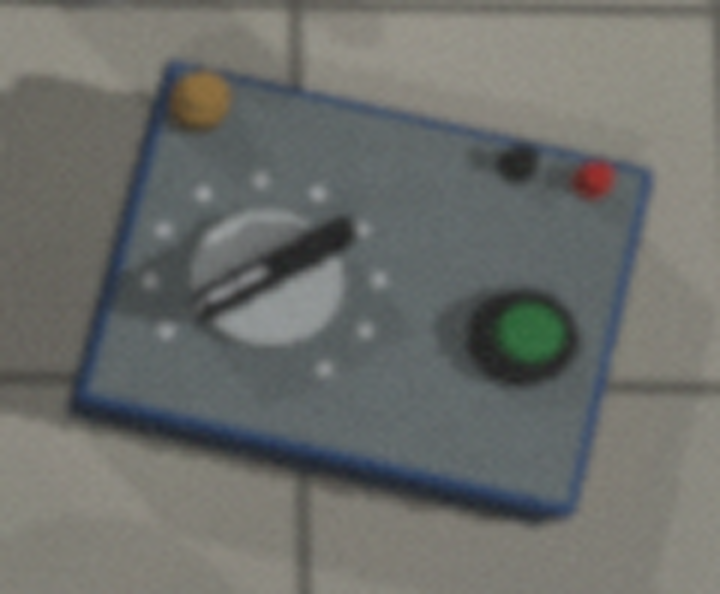

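View pics/crop2.png

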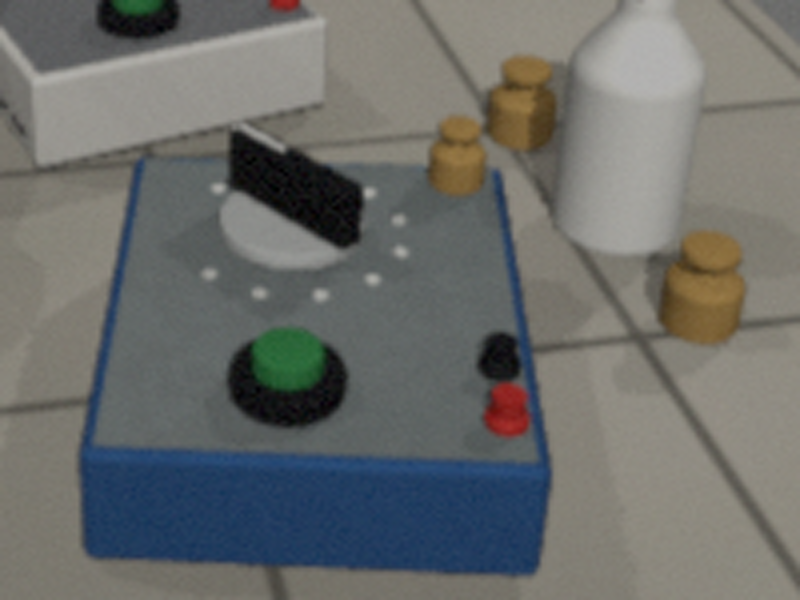

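```bash
cat >> h.py <<'E'
C=np.array([.601,-.1516]); YAW=np.radians(-13.7)
def w(x,y): 
    c,s=np.cos(YAW),np.sin(YAW); return C+np.array([c*x-s*y,s*x+c*y])/1000
AX=w(-10,40)
from scipy.spatial.transform import Rotation as Ro
def down(psi):
    x=np.array([np.cos(psi),np.sin(psi),0]); z=np.array([0,0,-1.]); return Ro.from_matrix(np.stack([x,np.cross(z,x),z],1))
def cur():
    s=get_state(); q=s["orientation"]; return s["tcp_pos"],Ro.from_quat([q[1],q[2],q[3],q[0]]),s
def delta(P,psi):
    p,r,s=cur(); d=r.inv().apply(np.array(P)-p)*1000; rv=(r.inv()*down(psi)).as_rotvec(degrees=True); return d.round(1),rv.round(2)
def fing(theta,gap,rad=29,z=.08):
    phi=YAW+np.radians(135-180)-np.radians(theta); u=np.array([np.cos(phi),np.sin(phi)]); n=np.array([np.sin(phi),-np.cos(phi)])
    xy=AX+(rad*u-(17+gap)*n)/1000; return np.r_[xy,z],phi-np.pi/2
E
python3 - <<'E'
from h import *
P,psi=fing(0,15,z=.2); print(AX,w(-10,-62),P,np.degrees(psi)); print(delta(P,psi))
p,R,t,K=cam("top");W=cloud(p,R,t,K); 
for uv in [(368,168),(353,128),(341,286)]: print(uv,W[uv[1],uv[0]].round(3))
E
```

```text
[ 0.60075803 -0.11036965] [ 0.57660054 -0.20946766] [ 0.64316677 -0.11852435  0.2       ] -148.70000000000002
(array([-648.2, -488. ,    0.8]), array([  0.  ,   0.  , -49.39]))
(368, 168) [ 0.674 -0.082  0.09 ]
(353, 128) [ 0.759 -0.045  0.119]
(341, 286) [ 0.405 -0.026 -0.001]
```

Emit:
arm_command([
  {"x": -45,"y": -34,"rz": -4,"hand": 1},
  {"x": -90,"y": -68,"rz": -8,"hand": 1},
  {"x": -135,"y": -102,"rz": -11,"hand": 1},
  {"x": -180,"y": -136,"rz": -15,"hand": 1},
  {"x": -225,"y": -170,"rz": -19,"hand": 1},
  {"x": -270,"y": -204,"rz": -22,"hand": 1},
  {"x": -315,"y": -238,"rz": -26,"hand": 1},
  {"x": -360,"y": -272,"rz": -29,"hand": 1},
  {"x": -405,"y": -306,"rz": -33,"hand": 1},
  {"x": -450,"y": -340,"rz": -37,"hand": 1},
], force=20)

```text
invalid input at $.motion[0]: expected keys x, y, z, rx, ry, rz, hand
```

```bash
python3 - <<'E'
from h import *
P,psi=fing(0,10,z=.2); print(delta(P,psi)); s=cur()[2]; print(s["clock"],s["joint_pos"].round(2),s["finger_gap"])
E
```

```text
(array([-644.9, -491.8,    0.8]), array([ 1.00e-02,  1.00e-02, -4.94e+01]))
1.1 [ 1.12  0.31  0.05  1.3  -0.    1.43] 0.08546351723020638
```

All keys are required in every row, so I'm resending it.

Emit:
arm_command([
  {"x": -45,"y": -34,"z": 0,"rx": 0,"ry": 0,"rz": -4,"hand": 1},
  {"x": -90,"y": -68,"z": 0,"rx": 0,"ry": 0,"rz": -8,"hand": 1},
  {"x": -135,"y": -102,"z": 0,"rx": 0,"ry": 0,"rz": -11,"hand": 1},
  {"x": -180,"y": -136,"z": 0,"rx": 0,"ry": 0,"rz": -15,"hand": 1},
  {"x": -225,"y": -170,"z": 0,"rx": 0,"ry": 0,"rz": -19,"hand": 1},
  {"x": -270,"y": -204,"z": 0,"rx": 0,"ry": 0,"rz": -22,"hand": 1},
  {"x": -315,"y": -238,"z": 0,"rx": 0,"ry": 0,"rz": -26,"hand": 1},
  {"x": -360,"y": -272,"z": 0,"rx": 0,"ry": 0,"rz": -29,"hand": 1},
  {"x": -405,"y": -306,"z": 0,"rx": 0,"ry": 0,"rz": -33,"hand": 1},
  {"x": -450,"y": -340,"z": 0,"rx": 0,"ry": 0,"rz": -37,"hand": 1},
], force=20)

```text
clock: 2.35
tcp_pos: [0.5018, 0.082, 0.201]
orientation: [0.0, -0.165, 0.986, 0.0]
wrist_force: [0.2, 1.0, 1.1]
finger_gap: -0.0001
```

```bash
python3 - <<'E'
from h import *
P,psi=fing(0,10,z=.2); print(delta(P,psi)); s=cur()[2]; print(s["clock"],s["joint_pos"].round(2),s["finger_gap"])
E
```

```text
(array([ -63.4, -236.7,    1.1]), array([-1.000e-02,  5.000e-02, -1.227e+01]))
2.35 [ 0.    0.18 -0.12  1.26  0.   -0.33] -9.124353349336074e-05
```

Emit:
arm_command([
  {"x": -16,"y": -58,"z": 0,"rx": 0,"ry": 0,"rz": -3,"hand": 1},
  {"x": -32,"y": -116,"z": 0,"rx": 0,"ry": 0,"rz": -6,"hand": 1},
  {"x": -48,"y": -174,"z": 0,"rx": 0,"ry": 0,"rz": -9,"hand": 1},
  {"x": -63,"y": -236,"z": 0,"rx": 0,"ry": 0,"rz": -12.3,"hand": 1},
  {"x": -63,"y": -236,"z": 0,"rx": 0,"ry": 0,"rz": -12.3,"hand": 1},
  {"x": -63,"y": -236,"z": 0,"rx": 0,"ry": 0,"rz": -12.3,"hand": 1},
  {"x": -63,"y": -236,"z": 0,"rx": 0,"ry": 0,"rz": -12.3,"hand": 1},
])

```text
clock: 3.22
tcp_pos: [0.6362, -0.1179, 0.2012]
orientation: [0.0, -0.27, 0.963, 0.0]
wrist_force: [0.3, 0.7, 1.1]
finger_gap: -0.0002
```

```bash
python3 - <<'E'
from h import *
P,psi=fing(0,10,z=.08); print(delta(P,psi)); s=cur()[2]; print(s["clock"],s["joint_pos"].round(2),s["finger_gap"],s["wrist_force"])
p,R,t,K=cam("side"); save(cv2.resize(p["image"][80:340,220:520],None,fx=2.6,fy=2.3),"s1.png")
W=cloud(p,R,t,K)
# finger cross-section: points near TCP within tool frame
tc,r,_=cur(); L=(W-tc)@r.as_matrix()*1000; k=(abs(L[...,0])<60)&(abs(L[...,1])<60)&(L[...,2]<6)&(L[...,2]>-60)
for a,b in [(-10,3),(-20,-10),(-30,-20),(-45,-30),(-60,-45)]:
    q=L[k&(L[...,2]>a)&(L[...,2]<=b)]; print(a,b,len(q),q.min(0).round(0) if len(q) else 0,q.max(0).round(0) if len(q) else 0)
E
```

```text
(array([ -0.6,  -4.2, 121.2]), array([ 0.02,  0.01, -0.02]))
3.225 [-0.31  0.46  0.26  1.37  0.   -0.85] -0.00024554692190589453 [0.34721527 0.66112408 1.05509149]
-10 3 0 0 0
-20 -10 0 0 0
-30 -20 0 0 0
-45 -30 144 [ -9. -14. -45.] [ 13.  14. -32.]
-60 -45 215 [ -6. -15. -60.] [ 14.  16. -45.]
```

View pics/s1.png

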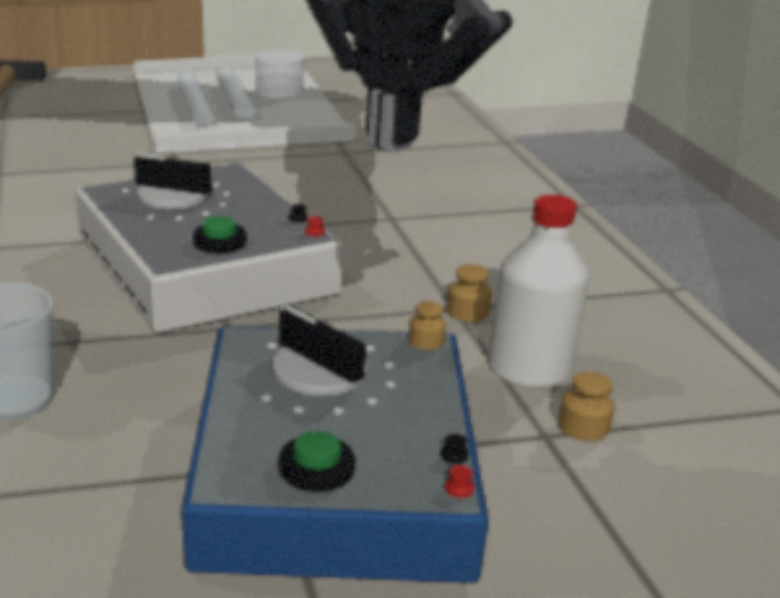

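```bash
python3 - <<'E'
from h import *
for n in ["side","top"]:
    p,R,t,K=cam(n); tc,r,_=cur(); print(n,proj(tc,R,t,K),proj(tc+[0,0,.032],R,t,K))
    im=cv2.resize(p["image"],None,fx=4,fy=4,interpolation=cv2.INTER_CUBIC)
    u,v=proj(tc,R,t,K)[0]; cv2.circle(im,(int(4*u),int(4*v)),5,(255,0,0),2)
    x0,y0=max(0,int(4*u)-350),max(0,int(4*v)-280); save(im[y0:y0+560,x0:x0+700],n+"tip.png")
    print(p["z_map"][int(v)-12:int(v)+14:3,int(u)-6:int(u)+14:3].round(3))
E
```

```text
side [[369.54014966 162.91152891]] [[370.78972043 142.45476065]]
[[1.163 1.164 1.166 1.164 1.163 1.171 1.166]
 [1.148 1.151 1.148 1.145 1.147 1.153 1.145]
 [1.135 1.133 1.13  1.131 1.13  1.132 1.132]
 [1.113 1.108 1.113 1.114 1.117 1.115 1.112]
 [1.096 1.099 1.098 1.098 1.094 1.1   1.099]
 [1.086 1.088 1.082 1.086 1.08  1.085 1.089]
 [1.07  1.07  1.067 1.071 1.069 1.071 1.071]
 [1.054 1.054 1.052 1.054 1.054 1.053 1.051]
 [1.043 1.035 1.039 1.039 1.042 1.034 1.041]]
top [[392.51868626 170.70842674]] [[395.4869957  166.21533658]]
[[0.286 0.281 0.278 0.276 0.    0.271 0.268]
 [0.283 0.279 0.276 0.273 0.27  0.269 0.267]
 [0.281 0.277 0.275 0.273 0.27  0.268 0.267]
 [0.279 0.275 0.273 0.27  0.269 0.267 0.266]
 [0.276 0.274 0.273 0.268 0.266 0.266 0.265]
 [0.274 0.272 0.27  0.267 0.266 0.264 0.264]
 [0.273 0.271 0.267 0.266 0.265 0.264 0.262]
 [0.271 0.269 0.268 0.265 0.264 0.263 0.261]
 [0.27  0.267 0.265 0.263 0.263 0.262 0.26 ]]
```

View pics/sidetip.png

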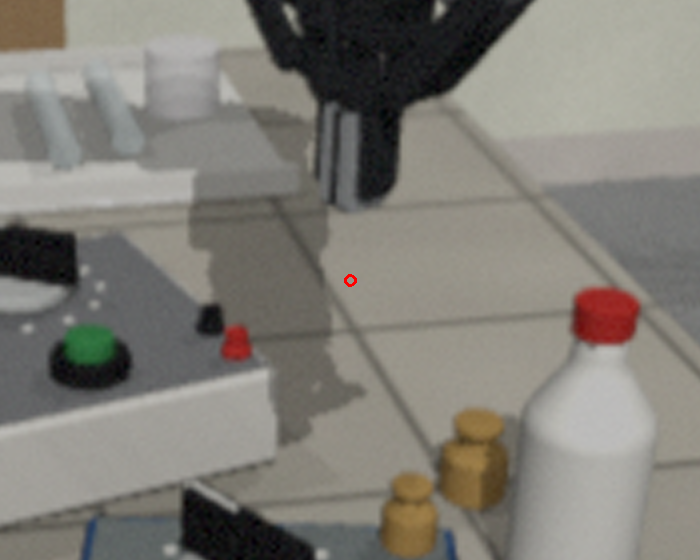

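View pics/toptip.png

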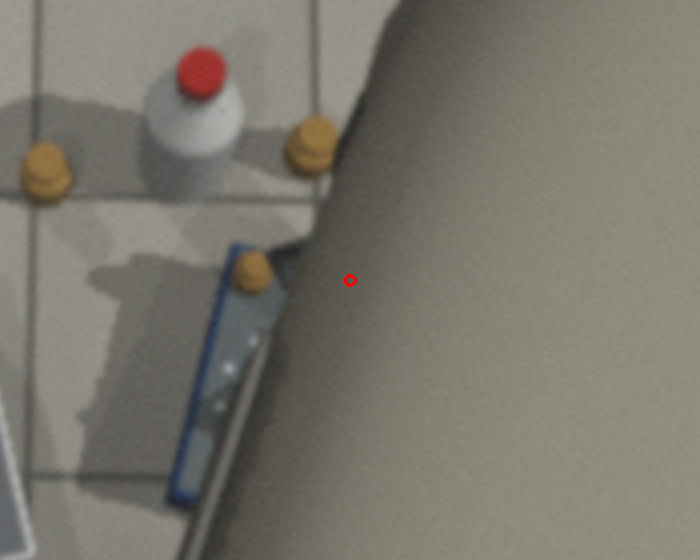

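```bash
python3 - <<'E'
from h import *
p,R,t,K=cam("side"); W=cloud(p,R,t,K)
print("axis bar top",proj(np.r_[AX,.1],R,t,K)[0],"button",proj(np.r_[w(-10,-62),.08],R,t,K)[0])
for n,uv in dict(panel=(330,300),barside=(341,232),button=(342,273),tip=(373,138),tip2=(373,125),bottlecap=(433,171),white_panel=(330,190)).items(): print(n,W[uv[1],uv[0]].round(3))
for c in [(-80,-100),(80,-100),(80,100),(-80,100)]: print(proj(np.r_[w(*c),.06],R,t,K)[0].round(1))
tc,r,s=cur(); print(tc, env, [a for a in dir(env) if a[0]!='_'], env.tcp_to_grasp)
E
```

```text
axis bar top [342.84807994 221.12997258] button [341.24738044 272.89226157]
panel [ 0.555 -0.239  0.06 ]
barside [ 0.597 -0.115  0.083]
button [ 0.576 -0.214  0.084]
tip [ 0.635 -0.132  0.246]
tip2 [ 0.634 -0.129  0.264]
bottlecap [ 0.766 -0.061  0.15 ]
white_panel [0.616 0.068 0.058]
[288.3 300.8]
[408.  305.7]
[394.7 223.5]
[302.9 220.5]
[ 0.6366032  -0.11807467  0.20150305] <Robot object at 0x7f6a499c0050> ['MotionError', 'tcp_to_grasp'] 0.0187
```

The camera puts the fingertips about 30 mm above the reported TCP, although the scene points agree with the side camera calibration. I'll come down part of the way and measure again.

Emit:
arm_command([
  {"x": 0,"y": 0,"z": 30,"rx": 0,"ry": 0,"rz": 0,"hand": 1},
  {"x": 0,"y": 0,"z": 60,"rx": 0,"ry": 0,"rz": 0,"hand": 1},
  {"x": 0,"y": 0,"z": 85,"rx": 0,"ry": 0,"rz": 0,"hand": 1},
  {"x": 0,"y": 0,"z": 85,"rx": 0,"ry": 0,"rz": 0,"hand": 1},
  {"x": 0,"y": 0,"z": 85,"rx": 0,"ry": 0,"rz": 0,"hand": 1},
])

```text
clock: 4.05
tcp_pos: [0.6374, -0.119, 0.1171]
orientation: [0.001, -0.269, 0.963, -0.0]
wrist_force: [1.4, 0.1, 0.1]
finger_gap: 0.0001
```

```bash
cat >> h.py <<'E'
def look(name,p=None,scale=5,half=(70,55)):
    p,R,t,K=cam("side"); tc,r,s=cur(); W=cloud(p,R,t,K); L=(W-tc)@r.as_matrix()*1000
    k=(abs(L[...,0])<40)&(abs(L[...,1])<40)&(L[...,2]<6)&(L[...,2]>-70)&(p["image"].max(-1)<140)&(W[...,2]>.104)
    u,v=proj(np.r_[AX,.1],R,t,K)[0].astype(int); u0,v0=u-half[0],v-half[1]-10
    save(cv2.resize(p["image"][v0:v0+2*half[1],u0:u0+2*half[0]],None,fx=scale,fy=scale,interpolation=cv2.INTER_CUBIC),name); print("crop origin",u0,v0,"tcp px",proj(tc,R,t,K)[0].round(1),"clock",s["clock"],"F",s["wrist_force"].round(1),"tcp",tc.round(4))
    return W,L,k
E
python3 - <<'E'
from h import *
W,L,k=look("s2.png")
P,psi=fing(0,10,z=.08); print(delta(P,psi))
q=L[k]; print(np.percentile(q,[1,50,99],axis=0).round(1), W[k][:,2].min())
E
```

```text
crop origin 272 156 tcp px [367.6 212.4] clock 4.1 F [-0.5 -0.2  0.2] tcp [ 0.6378 -0.1192  0.1175]
(array([ 0.1, -2.1, 37.5]), array([-0.11,  0.1 , -0.08]))
[[ -5.3 -13.8 -68.7]
 [  9.1  -5.6 -52.5]
 [ 13.9  13.8 -31.3]] 0.14795857061274342
```

View pics/s2.png

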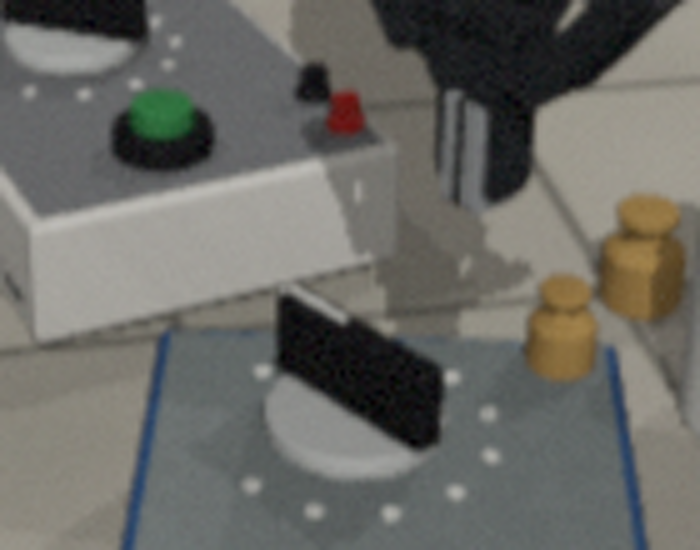

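Emit:
arm_command([
  {"x": 0,"y": 0,"z": 15,"rx": 0,"ry": 0,"rz": 0,"hand": 1},
  {"x": 0,"y": -1,"z": 30,"rx": 0,"ry": 0,"rz": 0,"hand": 1},
  {"x": 0,"y": -1,"z": 37,"rx": 0,"ry": 0,"rz": 0,"hand": 1},
  {"x": 0,"y": -1,"z": 37,"rx": 0,"ry": 0,"rz": 0,"hand": 1},
  {"x": 0,"y": -1,"z": 37,"rx": 0,"ry": 0,"rz": 0,"hand": 1},
])

```text
clock: 4.72
tcp_pos: [0.6375, -0.1201, 0.079]
orientation: [0.0, -0.269, 0.963, -0.0]
wrist_force: [0.2, -0.2, 0.1]
finger_gap: -0.0002
```

```bash
python3 - <<'E'
from h import *
W,L,k=look("s3.png")
P,psi=fing(0,10,z=.08); print(delta(P,psi))
E
```

```text
crop origin 272 156 tcp px [366.5 233.1] clock 4.775 F [ 0.6 -1.3 -0.3] tcp [ 0.6377 -0.1202  0.0792]
(array([-0.5, -1.4, -0.8]), array([-0.03,  0.03, -0.09]))
```

View pics/s3.png

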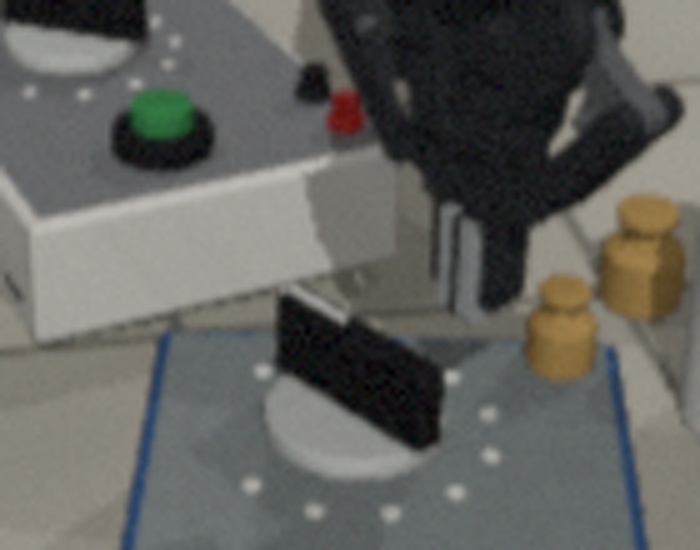

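Emit:
arm_command([
  {"x": 0,"y": -1,"z": 3,"rx": 0,"ry": 0,"rz": 0,"hand": 1},
  {"x": 0,"y": -1,"z": 6,"rx": 0,"ry": 0,"rz": 0,"hand": 1},
  {"x": 0,"y": -1,"z": 9,"rx": 0,"ry": 0,"rz": 0,"hand": 1},
  {"x": 0,"y": -1,"z": 11,"rx": 0,"ry": 0,"rz": 0,"hand": 1},
  {"x": 0,"y": -1,"z": 11,"rx": 0,"ry": 0,"rz": 0,"hand": 1},
])

```text
clock: 5.4
tcp_pos: [0.6377, -0.1208, 0.0675]
orientation: [-0.0, -0.269, 0.963, 0.0]
wrist_force: [0.2, 0.5, -0.5]
finger_gap: -0.0
```

Emit:
arm_command([
  {"x": 0,"y": 0,"z": 4,"rx": 0,"ry": 0,"rz": 0,"hand": 1},
  {"x": 0,"y": 0,"z": 8,"rx": 0,"ry": 0,"rz": 0,"hand": 1},
  {"x": 0,"y": 0,"z": 12,"rx": 0,"ry": 0,"rz": 0,"hand": 1},
  {"x": 0,"y": 0,"z": 16,"rx": 0,"ry": 0,"rz": 0,"hand": 1},
  {"x": 0,"y": 0,"z": 16,"rx": 0,"ry": 0,"rz": 0,"hand": 1},
  {"x": 0,"y": 0,"z": 16,"rx": 0,"ry": 0,"rz": 0,"hand": 1},
])

```text
clock: 6.15
tcp_pos: [0.6379, -0.1209, 0.0518]
orientation: [0.0, -0.269, 0.963, 0.0]
wrist_force: [0.7, 0.1, -0.2]
finger_gap: -0.0002
```

```bash
python3 - <<'E'
from h import *
W,L,k=look("s4.png")
P,psi=fing(0,10,z=.05); print(delta(P,psi))
E
```

```text
crop origin 272 156 tcp px [365.9 247.3] clock 6.2 F [-0.8  0.5  0.2] tcp [ 0.638  -0.1209  0.0519]
(array([-0.7, -0.6,  1.9]), array([-0.01,  0.01, -0.09]))
```

View pics/s4.png

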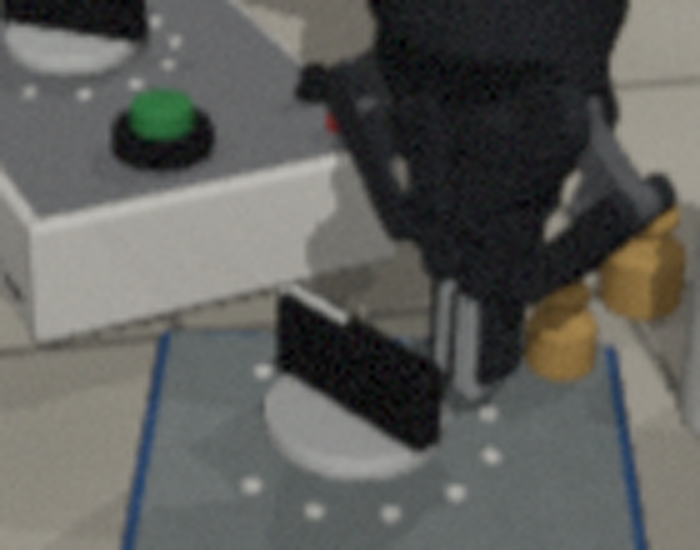

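```bash
cat >> h.py <<'E'
def rows(lst,z=.05):
    for th,g in lst:
        P,psi=fing(th,g,z=z); d,rv=delta(P,psi); print(th,g,d,rv[2])
E
python3 - <<'E'
from h import *
rows([(0,5),(0,0),(3,0),(6,0),(9,0),(12,0),(15,0),(18,0),(21,0)])
E
```

```text
0 5 [ 4.3 -0.6  1.9] -0.09
0 0 [ 9.3 -0.6  1.9] -0.09
3 0 [10.9 -1.5  1.9] 2.91
6 0 [12.5 -2.3  1.9] 5.91
9 0 [14.1 -3.   1.9] 8.91
12 0 [15.7 -3.6  1.9] 11.91
15 0 [17.4 -4.1  1.9] 14.91
18 0 [19.1 -4.5  1.9] 17.91
21 0 [20.8 -4.8  1.9] 20.91
```

Emit:
arm_command([
  {"x": 4.3,"y": -0.6,"z": 1.5,"rx": 0,"ry": 0,"rz": 0,"hand": 1},
  {"x": 9.3,"y": -0.6,"z": 1.5,"rx": 0,"ry": 0,"rz": 0,"hand": 1},
  {"x": 10.9,"y": -1.5,"z": 1.5,"rx": 0,"ry": 0,"rz": 3,"hand": 1},
  {"x": 12.5,"y": -2.3,"z": 1.5,"rx": 0,"ry": 0,"rz": 6,"hand": 1},
  {"x": 14.1,"y": -3,"z": 1.5,"rx": 0,"ry": 0,"rz": 9,"hand": 1},
  {"x": 15.7,"y": -3.6,"z": 1.5,"rx": 0,"ry": 0,"rz": 12,"hand": 1},
  {"x": 15.7,"y": -3.6,"z": 1.5,"rx": 0,"ry": 0,"rz": 12,"hand": 1},
  {"x": 15.7,"y": -3.6,"z": 1.5,"rx": 0,"ry": 0,"rz": 12,"hand": 1},
])

```text
clock: 7.2
tcp_pos: [0.6258, -0.1324, 0.0503]
orientation: [-0.0, -0.167, 0.986, -0.0]
wrist_force: [-0.2, 0.0, 0.2]
finger_gap: 0.0001
```

```bash
python3 - <<'E'
from h import *
W,L,k=look("s5.png")
rows([(12,0),(15,0),(18,0),(21,0),(24,0)])
E
```

```text
crop origin 272 156 tcp px [360.4 253.1] clock 7.25 F [-0.1 -1.   0. ] tcp [ 0.6258 -0.1324  0.0503]
12 0 [-0.7  0.   0.3] -0.08
15 0 [ 0.9 -0.8  0.3] 2.92
18 0 [ 2.4 -1.6  0.3] 5.92
21 0 [ 4.1 -2.3  0.3] 8.92
24 0 [ 5.7 -2.9  0.3] 11.92
```

View pics/s5.png

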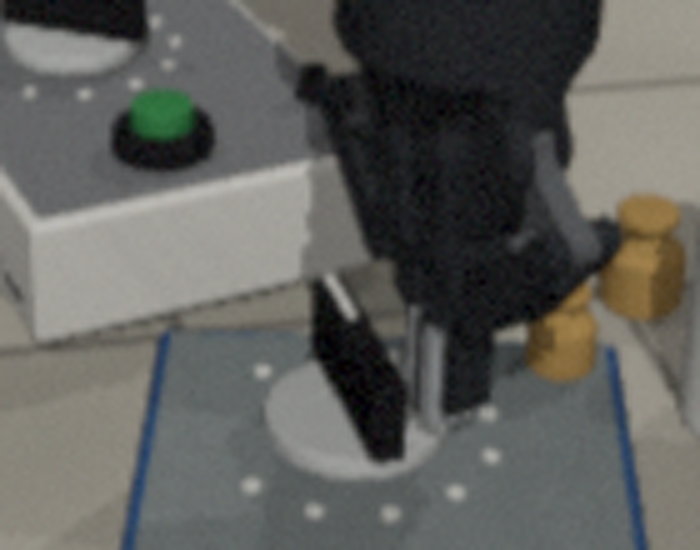

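```bash
cat >> h.py <<'E'
def overlay(name,ths,half=(70,55),scale=5):
    p,R,t,K=cam("side"); im=cv2.resize(p["image"],None,fx=scale,fy=scale,interpolation=cv2.INTER_CUBIC)
    for th,col in ths:
        ph=YAW+np.radians(135-th); e=np.array([np.cos(ph),np.sin(ph)])*.034; m=np.array([-np.sin(ph),np.cos(ph)])*.006
        P=[np.r_[AX+a*e+b*m,z] for z in (.1,) for a,b in [(1,1),(1,-1),(-1,-1),(-1,1)]]
        q=((proj(np.array(P),R,t,K)+.5)*scale).astype(int); cv2.polylines(im,[q.reshape(-1,1,2)],True,col,1)
        tail=np.array([np.r_[AX-e,.1],np.r_[AX-e,.07]]); q=((proj(tail,R,t,K)+.5)*scale).astype(int); cv2.line(im,tuple(map(int,q[0])),tuple(map(int,q[1])),col,1)
    u,v=proj(np.r_[AX,.1],R,t,K)[0].astype(int); u0,v0=(u-half[0])*scale,(v-half[1]-10)*scale
    save(im[v0:v0+2*half[1]*scale,u0:u0+2*half[0]*scale],name)
E
python3 - <<'E'
from h import *
overlay("o1.png",[(30,(255,0,0)),(60,(255,255,0))])
E
```

```text
(no output)
```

View pics/o1.png

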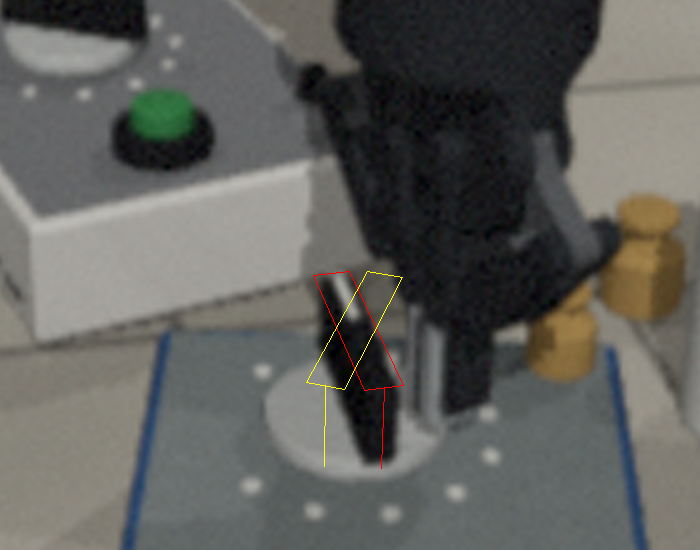

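```bash
python3 - <<'E'
from h import *
rows([(15,0),(18,0),(22,0),(26,0),(30,0),(33,0),(36,0),(39,0),(42,0)])
E
```

```text
15 0 [ 0.9 -0.8  0.3] 2.92
18 0 [ 2.5 -1.6  0.3] 5.92
22 0 [ 4.7 -2.5  0.3] 9.92
26 0 [ 6.9 -3.2  0.3] 13.92
30 0 [ 9.2 -3.8  0.3] 17.92
33 0 [10.9 -4.2  0.3] 20.92
36 0 [12.7 -4.4  0.3] 23.92
39 0 [14.4 -4.5  0.3] 26.92
42 0 [16.2 -4.6  0.3] 29.92
```

Emit:
arm_command([
  {"x": 0.9,"y": -0.8,"z": 0,"rx": 0,"ry": 0,"rz": 3,"hand": 1},
  {"x": 2.5,"y": -1.6,"z": 0,"rx": 0,"ry": 0,"rz": 6,"hand": 1},
  {"x": 4.7,"y": -2.5,"z": 0,"rx": 0,"ry": 0,"rz": 10,"hand": 1},
  {"x": 6.9,"y": -3.2,"z": 0,"rx": 0,"ry": 0,"rz": 14,"hand": 1},
  {"x": 9.2,"y": -3.8,"z": 0,"rx": 0,"ry": 0,"rz": 18,"hand": 1},
  {"x": 10.9,"y": -4.2,"z": 0,"rx": 0,"ry": 0,"rz": 21,"hand": 1},
  {"x": 12.7,"y": -4.4,"z": 0,"rx": 0,"ry": 0,"rz": 24,"hand": 1},
  {"x": 14.4,"y": -4.5,"z": 0,"rx": 0,"ry": 0,"rz": 27,"hand": 1},
  {"x": 16.2,"y": -4.6,"z": 0,"rx": 0,"ry": 0,"rz": 30,"hand": 1},
  {"x": 16.2,"y": -4.6,"z": 0,"rx": 0,"ry": 0,"rz": 30,"hand": 1},
])

```text
clock: 8.55
tcp_pos: [0.6133, -0.1418, 0.0505]
orientation: [0.001, 0.094, 0.996, 0.0]
wrist_force: [2.9, 2.2, -0.6]
finger_gap: -0.0002
```

```bash
python3 - <<'E'
from h import *
overlay("o2.png",[(30,(255,0,0)),(60,(255,255,0))])
rows([(42,0),(46,0),(50,0),(54,0),(58,0),(62,0),(65,0),(68,0),(70,0),(72,0)]); print(get_state()["wrist_force"])
E
```

```text
42 0 [ 1.  -0.4  0.5] -0.02
46 0 [ 3.1 -1.6  0.5] 3.98
50 0 [ 5.2 -2.5  0.5] 7.98
54 0 [ 7.4 -3.3  0.5] 11.98
58 0 [ 9.6 -4.   0.5] 15.98
62 0 [11.9 -4.5  0.5] 19.98
65 0 [13.7 -4.8  0.5] 22.98
68 0 [15.4 -5.   0.5] 25.98
70 0 [16.6 -5.   0.5] 27.98
72 0 [17.8 -5.1  0.5] 29.98
[ 2.50987509  0.77398556 -0.62971085]
```

View pics/o2.png

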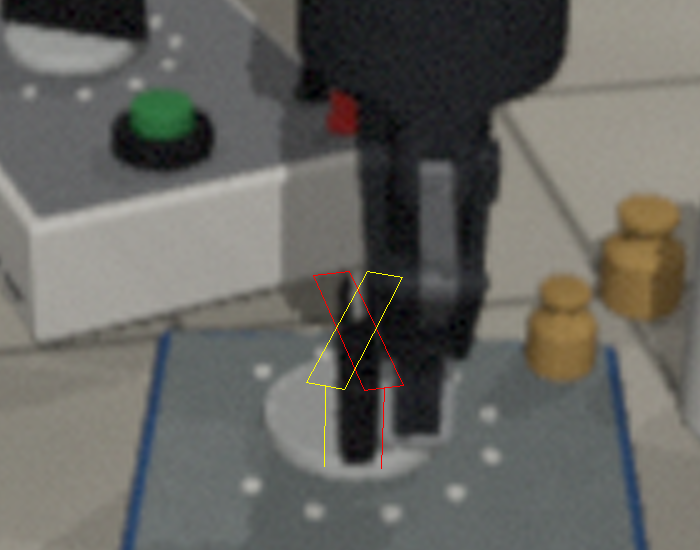

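The dial stands near the halfway point between clicks 1 and 2, with the finger still on it. I'll go a little further and stop.

Emit:
arm_command([
  {"x": 1.8,"y": -0.7,"z": 0,"rx": 0,"ry": 0,"rz": 2,"hand": 1},
  {"x": 2.7,"y": -1.2,"z": 0,"rx": 0,"ry": 0,"rz": 4,"hand": 1},
  {"x": 2.7,"y": -1.2,"z": 0,"rx": 0,"ry": 0,"rz": 4,"hand": 1},
  {"x": 2.7,"y": -1.2,"z": 0,"rx": 0,"ry": 0,"rz": 4,"hand": 1},
])

```text
clock: 9.1
tcp_pos: [0.6093, -0.1426, 0.0502]
orientation: [-0.0, 0.129, 0.992, -0.0]
wrist_force: [-0.5, 0.2, 0.1]
finger_gap: -0.0001
```

```bash
python3 - <<'E'
from h import *
overlay("o3.png",[(45,(255,0,0)),(60,(255,255,0))])
rows([(46,0),(50,0),(54,0),(58,0),(62,0),(65,0),(68,0),(70,0),(72,0),(74,0)]); print(get_state()["wrist_force"])
E
```

```text
46 0 [-0.5 -0.1  0.2] -0.09
50 0 [ 1.6 -1.2  0.2] 3.91
54 0 [ 3.7 -2.2  0.2] 7.91
58 0 [ 5.9 -3.   0.2] 11.91
62 0 [ 8.1 -3.7  0.2] 15.91
65 0 [ 9.9 -4.1  0.2] 18.91
68 0 [11.6 -4.4  0.2] 21.91
70 0 [12.8 -4.5  0.2] 23.91
72 0 [13.9 -4.6  0.2] 25.91
74 0 [15.1 -4.7  0.2] 27.91
[0.26629311 0.277004   0.2025395 ]
```

View pics/o3.png

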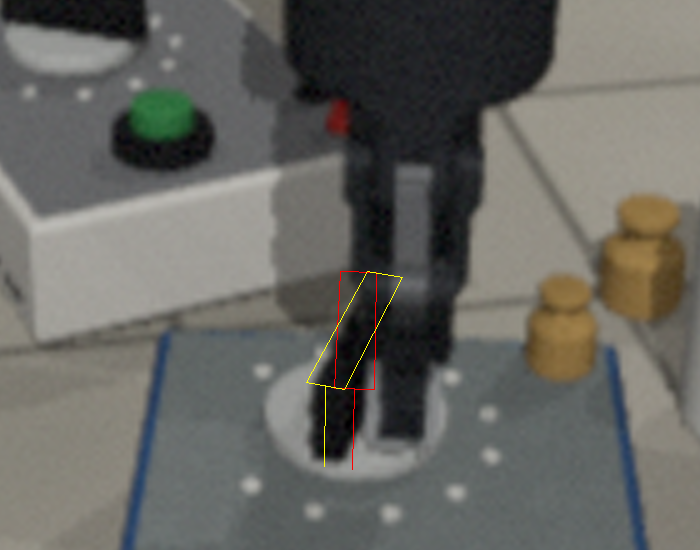

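Second click confirmed: the bar lies on the 60° overlay and the force is zero. Next is the third.

Emit:
arm_command([
  {"x": 1.6,"y": -1.1,"z": 0,"rx": 0,"ry": 0,"rz": 4,"hand": 1},
  {"x": 3.7,"y": -2.1,"z": 0,"rx": 0,"ry": 0,"rz": 8,"hand": 1},
  {"x": 5.9,"y": -2.9,"z": 0,"rx": 0,"ry": 0,"rz": 12,"hand": 1},
  {"x": 8.1,"y": -3.6,"z": 0,"rx": 0,"ry": 0,"rz": 16,"hand": 1},
  {"x": 9.9,"y": -4.0,"z": 0,"rx": 0,"ry": 0,"rz": 19,"hand": 1},
  {"x": 11.6,"y": -4.3,"z": 0,"rx": 0,"ry": 0,"rz": 22,"hand": 1},
  {"x": 12.8,"y": -4.4,"z": 0,"rx": 0,"ry": 0,"rz": 24,"hand": 1},
  {"x": 13.9,"y": -4.5,"z": 0,"rx": 0,"ry": 0,"rz": 26,"hand": 1},
  {"x": 15.1,"y": -4.6,"z": 0,"rx": 0,"ry": 0,"rz": 28,"hand": 1},
  {"x": 15.1,"y": -4.6,"z": 0,"rx": 0,"ry": 0,"rz": 28,"hand": 1},
])

```text
clock: 10.4
tcp_pos: [0.5927, -0.1426, 0.0501]
orientation: [-0.001, 0.365, 0.931, -0.0]
wrist_force: [-0.5, -0.2, 0.5]
finger_gap: 0.0005
```

```bash
python3 - <<'E'
from h import *
overlay("o4.png",[(75,(255,0,0)),(90,(255,255,0))])
rows([(74,0),(76,0),(78,0),(80,0),(84,0),(88,0)]); print(get_state()["wrist_force"])
E
```

```text
74 0 [-1.1  0.2  0.1] -0.08
76 0 [-0.  -0.4  0.1] 1.92
78 0 [ 1.  -0.9  0.1] 3.92
80 0 [ 2.1 -1.4  0.1] 5.92
84 0 [ 4.2 -2.3  0.1] 9.92
88 0 [ 6.5 -3.1  0.1] 13.92
[-0.00189682  0.22609005 -0.33706448]
```

View pics/o4.png

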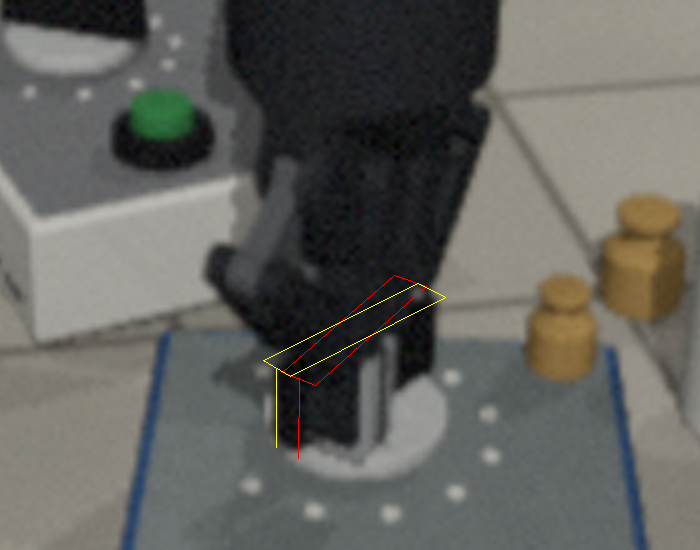

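The tail edge at column 277 matches 90° and the force is zero, so the dial is at click 3. I'll make the fourth push slowly.

```bash
python3 - <<'E'
from h import *
rows([(78,0),(82,0),(86,0),(90,0),(93,0),(96,0),(98,0),(100,0),(102,0),(103,0),(104,0)])
E
```

```text
78 0 [ 1.  -0.9  0.1] 3.92
82 0 [ 3.1 -1.9  0.1] 7.92
86 0 [ 5.3 -2.7  0.1] 11.92
90 0 [ 7.6 -3.4  0.1] 15.92
93 0 [ 9.3 -3.8  0.1] 18.92
96 0 [11.  -4.1  0.1] 21.92
98 0 [12.2 -4.2  0.1] 23.92
100 0 [13.4 -4.3  0.1] 25.92
102 0 [14.5 -4.4  0.1] 27.92
103 0 [15.1 -4.4  0.1] 28.92
104 0 [15.7 -4.4  0.1] 29.92
```

Emit:
arm_command([
  {"x": 1.0,"y": -0.9,"z": 0,"rx": 0,"ry": 0,"rz": 4,"hand": 1},
  {"x": 3.1,"y": -1.9,"z": 0,"rx": 0,"ry": 0,"rz": 8,"hand": 1},
  {"x": 5.3,"y": -2.7,"z": 0,"rx": 0,"ry": 0,"rz": 12,"hand": 1},
  {"x": 7.6,"y": -3.4,"z": 0,"rx": 0,"ry": 0,"rz": 16,"hand": 1},
  {"x": 9.3,"y": -3.8,"z": 0,"rx": 0,"ry": 0,"rz": 19,"hand": 1},
  {"x": 11.0,"y": -4.1,"z": 0,"rx": 0,"ry": 0,"rz": 22,"hand": 1},
  {"x": 12.2,"y": -4.2,"z": 0,"rx": 0,"ry": 0,"rz": 24,"hand": 1},
  {"x": 13.4,"y": -4.3,"z": 0,"rx": 0,"ry": 0,"rz": 26,"hand": 1},
  {"x": 14.5,"y": -4.4,"z": 0,"rx": 0,"ry": 0,"rz": 28,"hand": 1},
  {"x": 14.5,"y": -4.4,"z": 0,"rx": 0,"ry": 0,"rz": 28,"hand": 1},
])

```text
clock: 11.7
tcp_pos: [0.5799, -0.1366, 0.0502]
orientation: [-0.0, 0.579, 0.815, -0.0]
wrist_force: [2.6, -3.8, -1.6]
finger_gap: -0.0
```

```bash
python3 - <<'E'
from h import *
overlay("o5.png",[(105,(255,0,0)),(120,(255,255,0))])
rows([(102,0),(104,0),(106,0),(90,10)]); print(get_state()["wrist_force"])
E
```

```text
102 0 [ 0.8 -0.6  0.2] -0.08
104 0 [ 1.8 -1.2  0.2] 1.92
106 0 [ 2.9 -1.7  0.2] 3.92
90 10 [-14.6   5.7   0.2] -12.08
[ 0.67034026 -4.19724174 -1.71427336]
```

View pics/o5.png

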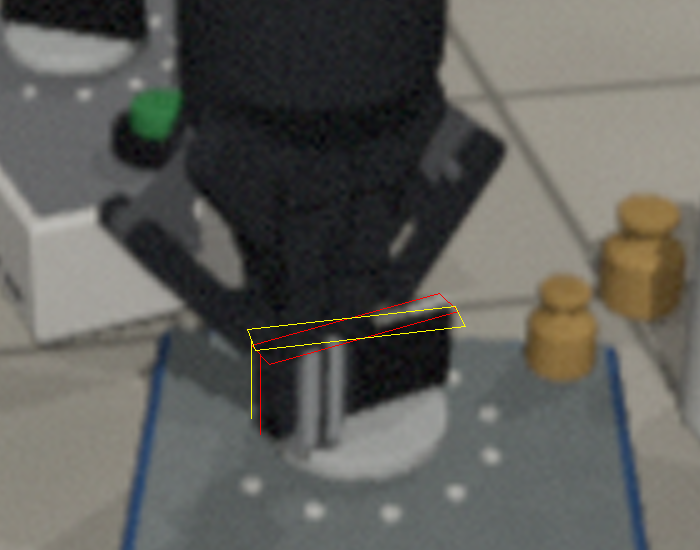

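The dial is just before the halfway point and held at about 4 N. I'll take a few more small steps.

Emit:
arm_command([
  {"x": 0.8,"y": -0.5,"z": 0,"rx": 0,"ry": 0,"rz": 1.5,"hand": 1},
  {"x": 1.6,"y": -0.9,"z": 0,"rx": 0,"ry": 0,"rz": 3,"hand": 1},
  {"x": 2.4,"y": -1.3,"z": 0,"rx": 0,"ry": 0,"rz": 4.5,"hand": 1},
  {"x": 2.4,"y": -1.3,"z": 0,"rx": 0,"ry": 0,"rz": 4.5,"hand": 1},
  {"x": 2.4,"y": -1.3,"z": 0,"rx": 0,"ry": 0,"rz": 4.5,"hand": 1},
])

```text
clock: 12.38
tcp_pos: [0.5782, -0.1342, 0.0503]
orientation: [-0.0, 0.611, 0.792, 0.0]
wrist_force: [1.1, 0.7, 0.7]
finger_gap: 0.0005
```

```bash
python3 - <<'E'
from h import *
overlay("o6.png",[(105,(255,0,0)),(120,(255,255,0))])
rows([(102,0),(104,0),(106,0),(108,0),(106,6),(100,15)]); print(get_state()["wrist_force"])
E
```

```text
102 0 [-1.8  0.3  0.3] -4.57
104 0 [-0.8 -0.4  0.3] -2.57
106 0 [ 0.2 -1.   0.3] -0.57
108 0 [ 1.2 -1.6  0.3] 1.43
106 6 [-5.8 -1.   0.3] -0.57
100 15 [-17.6   2.7   0.3] -6.57
[ 0.21861769 -0.28359389  0.39257014]
```

View pics/o6.png

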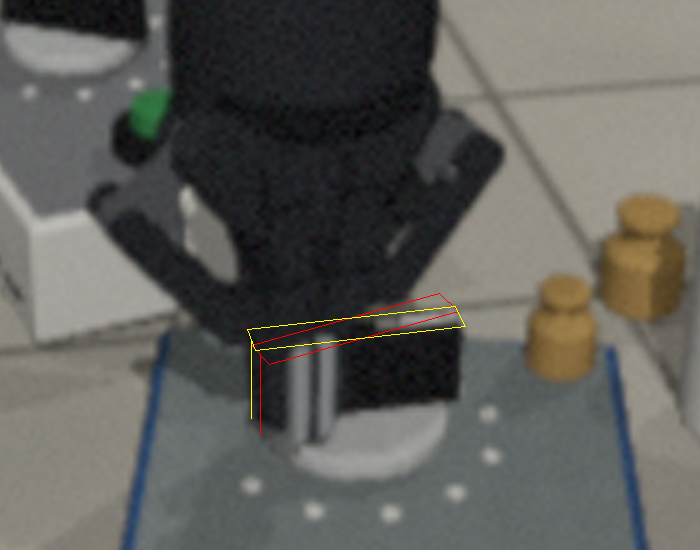

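Fourth click: the bar lies on the 120° overlay and the force is zero. I'll back away and lift.

Emit:
arm_command([
  {"x": -6,"y": 0,"z": 0,"rx": 0,"ry": 0,"rz": 0,"hand": 1},
  {"x": -12,"y": 0,"z": 0,"rx": 0,"ry": 0,"rz": 0,"hand": 1},
  {"x": -12,"y": 0,"z": -20,"rx": 0,"ry": 0,"rz": 0,"hand": 1},
  {"x": -12,"y": 0,"z": -45,"rx": 0,"ry": 0,"rz": 0,"hand": 1},
  {"x": -12,"y": 0,"z": -70,"rx": 0,"ry": 0,"rz": 0,"hand": 1},
  {"x": -12,"y": 0,"z": -70,"rx": 0,"ry": 0,"rz": 0,"hand": 1},
])

```text
clock: 13.18
tcp_pos: [0.583, -0.1473, 0.1225]
orientation: [0.002, 0.611, 0.792, 0.001]
wrist_force: [-0.5, -0.2, -0.8]
finger_gap: -0.0003
```

```bash
python3 - <<'E'
from h import *
overlay("o7.png",[(120,(255,255,0))],half=(75,58))
p,r,s=cur(); psi=np.arctan2(r.as_matrix()[1,0],r.as_matrix()[0,0]); print(np.degrees(psi),p,s["wrist_force"],s["joint_pos"].round(2))
b=w(-10,-62); print("button",b)
print(delta(np.r_[b,.12],psi)); 
E
```

```text
104.68261320634092 [ 0.58203714 -0.1468882   0.12092942] [-1.13696651  0.34238924 -0.70543907] [-0.38  0.39 -0.04  1.14  0.    0.93]
button [ 0.57660054 -0.20946766]
(array([-59.2, -21.1,   1. ]), array([0.1 , 0.07, 0.  ]))
```

View pics/o7.png

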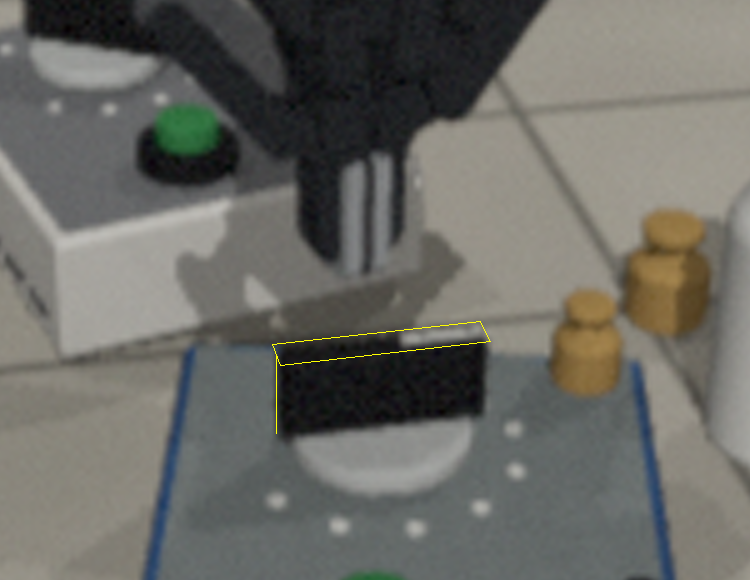

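The dial is clean at 120°. Now I'll go over the button.

Emit:
arm_command([
  {"x": -20,"y": -7,"z": 0,"rx": 0,"ry": 0,"rz": 0,"hand": 1},
  {"x": -40,"y": -14,"z": 0,"rx": 0,"ry": 0,"rz": 0,"hand": 1},
  {"x": -59,"y": -21,"z": 0,"rx": 0,"ry": 0,"rz": 0,"hand": 1},
  {"x": -59,"y": -21,"z": 0,"rx": 0,"ry": 0,"rz": 0,"hand": 1},
  {"x": -59,"y": -21,"z": 0,"rx": 0,"ry": 0,"rz": 0,"hand": 1},
])

```text
clock: 13.85
tcp_pos: [0.5756, -0.2089, 0.12]
orientation: [-0.0, 0.611, 0.792, 0.0]
wrist_force: [0.2, -0.0, -0.3]
finger_gap: 0.0002
```

```bash
python3 - <<'E'
from h import *
p,R,t,K=cam("side");W=cloud(p,R,t,K);im=p["image"]
hsv=cv2.cvtColor(im,cv2.COLOR_RGB2HSV)
b=w(-10,-62); rr=np.hypot(W[...,0]-b[0],W[...,1]-b[1])
g=(hsv[...,0]>45)&(hsv[...,0]<80)&(hsv[...,1]>120)&(rr<.03); print("green z",np.percentile(W[g][:,2],[5,25,50,75,95]).round(4),W[g].mean(0))
d=(~g)&(rr<.019)&(rr>.014)&(W[...,2]<.09)&(W[...,2]>.055); print("collar z",np.percentile(W[d][:,2],[5,25,50,75,95]).round(4))
tc,r,s=cur(); print(tc,delta(np.r_[b,tc[2]],np.radians(104.68)),s["wrist_force"])
u,v=proj(np.r_[b,.1],R,t,K)[0].astype(int); save(cv2.resize(im[v-60:v+50,u-70:u+70],None,fx=5,fy=5,interpolation=cv2.INTER_CUBIC),"b1.png")
L=(W-tc)@r.as_matrix()*1000; k=(abs(L[...,0])<30)&(abs(L[...,1])<30)&(L[...,2]<-15)&(L[...,2]>-60); print(np.percentile(L[k],[1,99],axis=0).round(1))
E
```

```text
green z [0.0727 0.0771 0.0817 0.0826 0.0835] [ 0.57574372 -0.21533794  0.079843  ]
collar z [0.0712 0.0722 0.0726 0.073  0.0735]
[ 0.57575125 -0.20847812  0.1201225 ] (array([-1.2,  0.6, -0. ]), array([-0.01, -0.03,  0.02])) [ 0.22838803  0.56813112 -0.44341519]
[[-12.5 -15.7 -59.8]
 [  4.7  11.5 -32.5]]
```

View pics/b1.png

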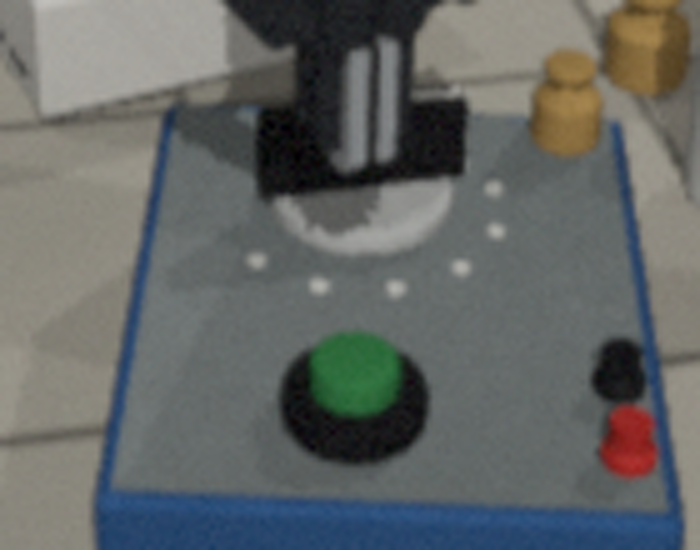

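Emit:
arm_command([
  {"x": -1,"y": 0.5,"z": 20,"rx": 0,"ry": 0,"rz": 0,"hand": 1},
  {"x": -1,"y": 0.5,"z": 40,"rx": 0,"ry": 0,"rz": 0,"hand": 1},
  {"x": -1,"y": 0.5,"z": 58,"rx": 0,"ry": 0,"rz": 0,"hand": 1},
  {"x": -1,"y": 0.5,"z": 63,"rx": 0,"ry": 0,"rz": 0,"hand": 1},
  {"x": -1,"y": 0.5,"z": 63,"rx": 0,"ry": 0,"rz": 0,"hand": 1},
  {"x": -1,"y": 0.5,"z": 63,"rx": 0,"ry": 0,"rz": 0,"hand": 1},
])

```text
clock: 14.65
tcp_pos: [0.5773, -0.2095, 0.0582]
orientation: [0.001, 0.611, 0.792, 0.0]
wrist_force: [-0.2, -0.1, -0.2]
finger_gap: 0.0003
```

```bash
cat >> h.py <<'E'
def bl(name):
    p,R,t,K=cam("side");im=p["image"];b=w(-10,-62)
    u,v=proj(np.r_[b,.1],R,t,K)[0].astype(int); save(cv2.resize(im[v-60:v+50,u-70:u+70],None,fx=5,fy=5,interpolation=cv2.INTER_CUBIC),name)
    tc,r,s=cur(); print(tc,s["wrist_force"].round(2),delta(np.r_[b,tc[2]],np.radians(104.68))[0])
E
python3 -c "
from h import *
bl('b2.png')"
```

```text
[ 0.57735238 -0.20961923  0.05826218] [ 0.31 -0.01  0.18] [ 0.3 -0.7 -0. ]
```

View pics/b2.png

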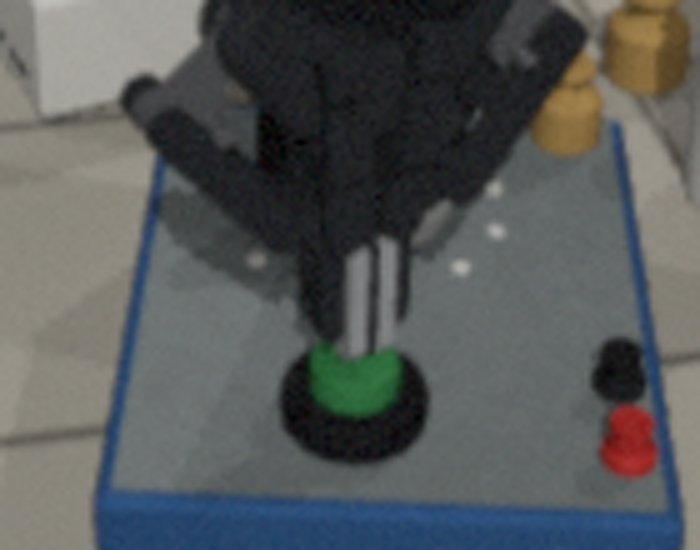

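Emit:
arm_command([
  {"x": 0,"y": 0,"z": 2,"rx": 0,"ry": 0,"rz": 0,"hand": 1},
  {"x": 0,"y": 0,"z": 4,"rx": 0,"ry": 0,"rz": 0,"hand": 1},
  {"x": 0,"y": 0,"z": 6,"rx": 0,"ry": 0,"rz": 0,"hand": 1},
  {"x": 0,"y": 0,"z": 8,"rx": 0,"ry": 0,"rz": 0,"hand": 1},
  {"x": 0,"y": 0,"z": 10,"rx": 0,"ry": 0,"rz": 0,"hand": 1},
  {"x": 0,"y": 0,"z": 10,"rx": 0,"ry": 0,"rz": 0,"hand": 1},
])

```text
clock: 15.45
tcp_pos: [0.5767, -0.2095, 0.0473]
orientation: [0.0, 0.611, 0.792, 0.0]
wrist_force: [-0.6, -0.5, 2.8]
finger_gap: -0.0004
```

Emit:
arm_command([
  {"x": 0,"y": 0,"z": 1,"rx": 0,"ry": 0,"rz": 0,"hand": 1},
  {"x": 0,"y": 0,"z": 2,"rx": 0,"ry": 0,"rz": 0,"hand": 1},
  {"x": 0,"y": 0,"z": 2,"rx": 0,"ry": 0,"rz": 0,"hand": 1},
])

```text
clock: 15.82
tcp_pos: [0.5767, -0.2095, 0.0456]
orientation: [0.0, 0.611, 0.792, 0.0]
wrist_force: [-1.5, -1.2, 4.4]
finger_gap: 0.0004
```

Emit:
arm_command([
  {"x": 0,"y": 0,"z": 1,"rx": 0,"ry": 0,"rz": 0,"hand": 1},
  {"x": 0,"y": 0,"z": 1.5,"rx": 0,"ry": 0,"rz": 0,"hand": 1},
  {"x": 0,"y": 0,"z": 1.5,"rx": 0,"ry": 0,"rz": 0,"hand": 1},
])

```text
clock: 16.2
tcp_pos: [0.5768, -0.2095, 0.0454]
orientation: [0.001, 0.611, 0.792, 0.0]
wrist_force: [-3.9, 2.2, 13.2]
finger_gap: -0.0
```

```bash
python3 -c "
from h import *
bl('b3.png')"
```

```text
[ 0.57676115 -0.20953835  0.04539979] [-4.49  0.89 12.08] [ 0.1 -0.1 -0. ]
```

View pics/b3.png

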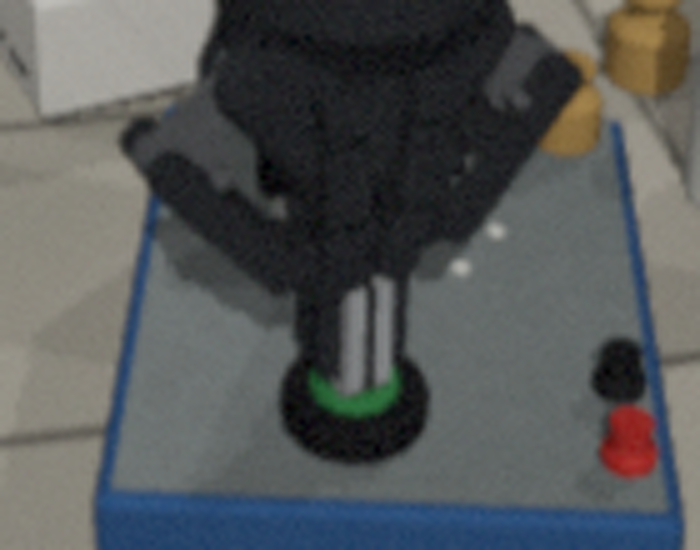

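The button is bottomed: a hard stop at 13 N, and the picture shows it down. Now I'll lift well clear.

Emit:
arm_command([
  {"x": 0,"y": 0,"z": -5,"rx": 0,"ry": 0,"rz": 0,"hand": 1},
  {"x": 0,"y": 0,"z": -15,"rx": 0,"ry": 0,"rz": 0,"hand": 1},
  {"x": 0,"y": 0,"z": -50,"rx": 0,"ry": 0,"rz": 0,"hand": 1},
  {"x": 0,"y": 0,"z": -100,"rx": 0,"ry": 0,"rz": 0,"hand": 1},
  {"x": 0,"y": 0,"z": -150,"rx": 0,"ry": 0,"rz": 0,"hand": 1},
  {"x": 0,"y": 0,"z": -150,"rx": 0,"ry": 0,"rz": 0,"hand": 1},
  {"x": 0,"y": 0,"z": -150,"rx": 0,"ry": 0,"rz": 0,"hand": 1},
])

```text
clock: 17.12
tcp_pos: [0.5766, -0.2094, 0.1934]
orientation: [-0.0, 0.611, 0.792, 0.0]
wrist_force: [-0.2, -0.0, -0.2]
finger_gap: -0.0
```

```bash
python3 - <<'E'
from h import *
bl("b4.png"); overlay("o8.png",[(120,(255,255,0))],half=(75,58))
p,R,t,K=cam("side");W=cloud(p,R,t,K);hsv=cv2.cvtColor(p["image"],cv2.COLOR_RGB2HSV); b=w(-10,-62); rr=np.hypot(W[...,0]-b[0],W[...,1]-b[1])
g=(hsv[...,0]>45)&(hsv[...,0]<80)&(hsv[...,1]>120)&(rr<.03); print("green z",np.percentile(W[g][:,2],[50,75,95]).round(4))
save(p["image"],"side_end.png")
E
```

```text
[ 0.57600593 -0.20907835  0.19238155] [ 0.31  0.07 -1.34] [-0.5  0.5 -0. ]
green z [0.0814 0.0827 0.0835]
```

View pics/o8.png

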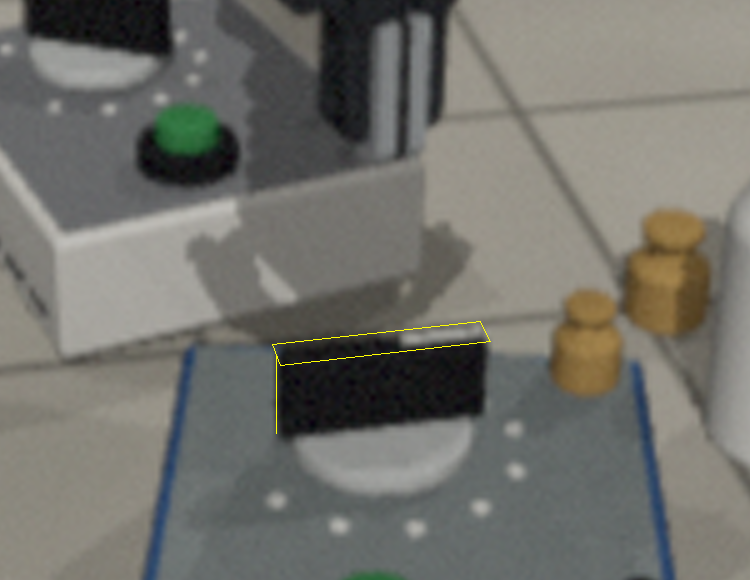

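View pics/side_end.png

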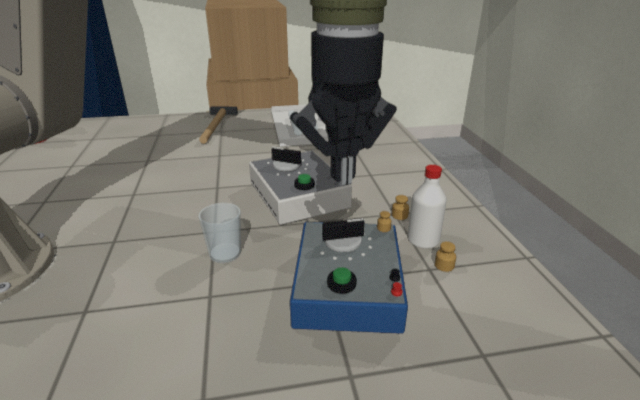

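The dial is at 120°, the button is up (top at 82 mm), and the beaker, bottle, weights and white supply sit where they did at the start. I'm handing in.

```bash
python3 -c "
from h import *
print(hand_in())"
```

```text
the job is handed in; nothing more can be done
None
```

I pushed the blue supply's dial four clicks clockwise with the shut fingertips. I then pressed the green button to its hard stop, let it come up, and handed in. The clock stood at about 17 s, and the hand-in gives no verdict.

**Last checks:**
- **Dial:** The bar lies on the 120° outline both right after the push and at the end. Each click was checked in the side camera, and it never went past the fourth.
- **Button:** Wrist force rose from 4 N to 13 N with no further travel, so it reached its stop. Its top was back at about 82 mm afterwards.
- **Other things:** The white supply, beaker, bottle and brass weight look unmoved by eye in the final side picture. I did not measure them again.
- **Robot:** It was lifted clear and touching nothing at hand-in.

**One disagreement:** The camera showed the fingertips about 30 mm above the reported TCP. I lowered in small steps watching the force, found no contact where the reported height would have touched the dial plate, and worked from the camera height.

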